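# Close up the tile press: stop block and platen onto the guide rod

## Robot

A 6-joint arm with a two-finger parallel gripper is mounted at the origin on the work surface. World frame = base frame: x ahead of the robot, y to its left, z up, the work surface at z = 0. Lengths are in mm, angles in rad, forces in N, time in s.
With the tool pointing down it reaches from about 350 to 875 mm from the base axis. Payload 4.2 kg.
Tool frame: the origin (TCP) lies between the finger pads; the fingertips stand 14 mm ahead of it and the grasp point (between the pads) lies 5 mm behind it; z points along the fingers, y is the line along which they close (so a half turn about z gives the same grasp; the last joint's range is limited). The gripper opens to 87 mm and grips with 3 to 60 N. Pads are 19 mm wide; open, the fingers measure 117 mm over their backs; the gripper's body (75 mm by 190 mm) begins 51 mm behind the grasp point.
Start: joints at [-0.922, 0.385, 0.008, 0, -1.194, -0.259], TCP at [237.515, -578.088, 236.55] pointing down, gripper open.
Joint ranges: [-3.14, 3.14], [-1.21, 2.06], [-1.07, 1.41], [-3.16, 2.05], [-2.99, -0.16], [-3.1, 3.1]. Speed limits (rad/s): [2.79, 2.79, 3.14, 3.14, 3.14, 3.14].

## Interface

Orientations are given as a unit quaternion [w, x, y, z].
In Python, from plant import sensors, get_image, camera_model, job gives the robot as it stands. The module is installed in compiled form; this text tells all that it offers.
- The arm moves only by the tool send_rows, never from a script. Its argument "motion" is text: rows parted by semicolons, each of 6 numbers parted by spaces: the shift along the tool's x, y, z in m, then the turn, a rotation vector about the tool's x, y, z in degrees. A call has 1 to 10 rows; each row is the pose to reach, as a shift and turn from the pose commanded when the call began, along the tool's axes at that moment; what a row does not reach only later rows make up. A row lasts 1/8 s, in which the tool goes at most 62.5 mm and 10.7 degrees, less where a joint would pass 70% of its speed; a pose out of reach is approached as far as the arm can. A call with a gripper value outside its range is refused whole. "grip" is the finger opening in m, from 0 to 0.087, set as the call begins (left out, the last holds). The fingers move at their own pace and stop on an object; "grip_force" is the grip in N (left out, the last holds). Time passes only in rows, so rows that repeat a pose let the fingers close. It gives the time, the measured TCP pose, the force, the opening and the grip force at its end, in the units of the state.
- sensors.get_state(): the state, without advancing time (a new reading comes with each control period).
- get_image(name): name is "scene" or "top"; returns (picture, depth): 384x512x3 uint8, red, green, blue; 384x512 float32, mm along the optical axis (not along the pixel's ray), 0 where there is no reading.
- camera_model(name): a dict with "K" (3x3 intrinsics, pixels), "eye" and "attitude" of the camera in the world. Camera axes: x right, y down, z forward; pixel columns grow to the right and rows downward; lengths in mm; the calibration is good to about 2 mm. A picture is of the moment at which its call begins. camera_model takes no time and is no camera call.
- job.job_done(): hands the job in; it is judged then, once.
The state is a dict: "time_s": time; "q": joint angles; "joint_velocities": joint speeds; "joint_torque": joint torques, N m; "tcp_pos": TCP position; "eef_rot": TCP orientation; "wrist_force": force on the tool from outside, world axes, zero at the start; "moment": the same for the moment, N m; "gripper_width": opening from 0.0 (shut) to 1.0 (fully open); "grasp_force": force on a finger pad.
Only numpy, scipy, OpenCV 4.12 (cv2) and the standard library are available. Lean on these libraries where they do the work, as an engineer would, in place of code of your own. Each camera call takes 0.05 s, during which the arm holds its last target. There are 200 camera calls.

## Task

Set up the empty tile press: take the drilled wooden stop block that is as thick as the plaster mould is tall, and lower it over the tall guide rod until it lies flat on the base, its plain end pointing away from the mould. Then take the platen (the drilled board with a rib handle) and lower it over the same rod, keeping it level and without letting either part drop, until it lies flat on both block and mould, squarely in line with the mould. Leave the crockery and tools around alone.

Things in the scene. Friction and masses are not known exactly. Their poses are not given: they have to be found in the camera images.
- rod_top (a point): Top of the fixed press's upright steel guide rod: 14 mm diameter, 160 mm tall above the base, last 6 mm only 9 mm thick. Axes: z up, x from the rod towards the mould. The press base is a wooden board 255 (x) x 160 (y) x 20 mm thick on the table, reaching 70 mm behind the rod (-x), 185 mm ahead of it and 80 mm to either side.
- rod_foot (a point): Foot of the guide rod on its axis, at the base board's upper face (20 mm above the table). Same axes as rod_top.
- mould_top (a point): Centre of the upper face of the white plaster mould block fixed to the base: 120 (x) x 90 (y) mm, 40 mm tall above the base (upper face 60 mm above the table). Lies 112 mm from the rod axis along +x; its near face is 52 mm from the rod axis.
- platen_center (a point): Platen, loose, about 0.35 kg: pale board 200 (x) x 110 (y) x 14 mm, z up. The point is at mid-board, 30 mm above its underside, within 20 mm of the balance point. On top a rib handle, 22 wide (y), from x -35 to +45 mm, 45 mm high, its top 59 mm above the underside: grip it across y. An 18 mm bore, 74 mm towards -x, goes through board and a square steel bush (40 x 40, 16 mm high).
- platen_bore (a point): Centre of the platen's bore at the board's underside. Same axes as platen_center (x from the bore towards the handle, z up). The bore is about 2 mm clear of the rod all round; let go while still pressed down or sideways, the platen can stay slightly cocked on the rod: let it settle first, or grip it again and release.
- platen_face (a point): Point on the board's underside 112 mm from the bore along +x, which comes over the mould's centre when the platen is in line.
- block_thin_center (a point): Drilled wooden stop block, 125 (x) x 44 (y) x 40 mm thick (z up), lying flat, about 0.17 kg. The point is its centre, half-way up; x runs along its length from the drilled end to the plain end. An 18 mm vertical through-bore lies 38.5 mm from the centre towards -x. The thinner of the two.
- block_thin_bore (a point): Centre of the thinner block's bore at its underside.
- block_thick_center (a point): Drilled wooden stop block, 125 (x) x 44 (y) x 60 mm thick (z up), lying flat, about 0.25 kg. The point is its centre, half-way up; x runs along its length from the drilled end to the plain end. An 18 mm vertical through-bore lies 38.5 mm from the centre towards -x. The thicker of the two: too thick for this mould, not needed.
- mug: Bystander: white ceramic mug with a side handle, 80 mm across, 90 mm tall; origin at the centre of its underside.
- jar: Bystander: closed glass jar, 64 mm across, 85 mm tall; origin at the centre of its underside.
- rib: Bystander: flat dark wooden potter's rib, 50 x 90 x 10 mm; origin at the centre of its underside.
- bowl: Bystander: grey clay-coloured bowl, 120 mm across, 55 mm tall; origin at the centre of its underside.
- beaker: Bystander: grey clay-coloured beaker, 70 mm across, 110 mm tall; origin at the centre of its underside.
- cone_weight: Bystander: dark steel knobbed weight, 60 mm across, 55 mm tall; origin at the centre of its underside.
- platen: The platen, with its origin at the centre of the board's underside, 30 mm below platen_center, same axes.
- block_thin: The thinner block, with its origin at the centre of its underside, 20 mm below block_thin_center, same axes.
Mind the look-alikes: they are no part of the job. Leave any blue look-alike of the platen alone.

How it is judged (in metres and radians):
On the way, in this order (a step that is already met when the one before it is completed fails the run):
1. the 40 mm block lies flat on the press base, over the rod, plain end away from the mould (horizontal distance between block_thin_bore and rod_foot below 0.006 m and height (world z) of block_thin_bore between 0.017 and 0.024 m and angle between block_thin_center's own z axis and vertical below 0.04 rad and x of block_thin_center in the frame of rod_foot below -0.025 m), for 0.2 s.
2. the platen is threaded level onto the rod (horizontal distance between platen_bore and rod_foot below 0.007 m and height (world z) of platen_bore below 0.15 m and angle between platen_center's own z axis and vertical below 0.15 rad), for 0.1 s.
At the end, for the whole second after the job is handed in: 40 mm block on the rod, flat on the base (4 mm, 0.04 rad), its centre 25 mm or more behind the rod, away from the mould; platen on the rod above it, underside at the bore 56 to 63.5 mm over the table, level within 0.03 rad, its mould point within 18 mm of the mould's centre; both at rest (all of step 1 and horizontal distance between platen_bore and rod_foot below 0.006 m and height (world z) of platen_bore between 0.056 and 0.0635 m and angle between platen_center's own z axis and vertical below 0.03 rad and horizontal distance between platen_face and mould_top below 0.018 m and linear speed of each of platen, block_thin below 0.02 m/s); the robot touches nothing.
It fails at once if the platen is tipped more than 0.3 rad (angle between platen_center's own z axis and vertical above 0.3 rad).
It fails at once if the platen is dropped down the rod (faster than 0.4 m/s) (horizontal distance between platen_bore and rod_foot below 0.012 m and height (world z) of platen_bore below 0.175 m and linear speed of platen above 0.4 m/s).
It fails at once if the block is dropped down the rod (faster than 0.4 m/s) (horizontal distance between block_thin_bore and rod_foot below 0.012 m and height (world z) of block_thin_bore below 0.175 m and linear speed of block_thin above 0.4 m/s).
It fails at once if a bystander is shifted by more than 30 mm (distance of any of mug, jar, rib, bowl, beaker, cone_weight from where it was at the start of the episode above 0.03 m).
It also fails if it takes over 72 s, if anything falls off the work surface, if the arm or the gripper's body presses on something with over 40 N, if the wrist force passes 120 N, or if a joint passes its speed limit or range.

## Working session

There is one attempt and no reset: what is moved stays moved. The work goes in short steps, Python scripts to look and compute and a tool call to move; the robot and the scene stay as the last step left them, time stands still between calls to the robot, and variables do not carry over. Pictures are saved under pics/ and viewed, at most 10 in all, crops included, and the job is handed in when it is done.

Besides the shell and the picture viewer there is one more tool, called after "Request:" as name(argument=value, ...), one argument or row to a line, values as JSON. send_rows: Moves the arm, as the interface text tells. Its arguments: {"type":"object","properties":{"motion":{"type":"string"},"grip":{"type":"number"},"grip_force":{"type":"number"}},"required":["motion"]}

```bash
mkdir -p pics; cat > h.py <<'E'
import numpy as np, cv2
from plant import sensors, get_image, camera_model, job
from scipy.spatial.transform import Rotation as R
def cam(n):
    m=camera_model(n); a=np.array(m["attitude"],float)
    Rm=a if a.shape==(3,3) else R.from_quat(a[[1,2,3,0]]).as_matrix()
    return np.array(m["K"]),np.array(m["eye"]),Rm
def plane(n,uv,z):
    K,e,Rm=cam(n); uv=np.atleast_2d(np.array(uv,float))
    d=(Rm@np.linalg.inv(K)@np.c_[uv,np.ones(len(uv))].T).T
    return e+d*((z-e[2])/d[:,2])[:,None]
def cloud(n,dep):
    K,e,Rm=cam(n); v,u=np.mgrid[:384,:512]
    p=np.stack([u,v,np.ones_like(u)],-1)@np.linalg.inv(K).T*dep[...,None]
    return p@Rm.T+e
def proj(n,P):
    K,e,Rm=cam(n); c=(np.atleast_2d(P)-e)@Rm; q=c@K.T; return q[:,:2]/q[:,2:]
E
python3 - <<'E'
from h import *
print(camera_model("top"),camera_model("scene"))
ims=[]
for n in("top","scene"):
    p,d=get_image(n); np.savez(n+"0.npz",p=p,d=d); cv2.imwrite(f"pics/{n}0.png",cv2.resize(p[...,::-1],(800,600)))
print(sensors.get_state())
E
```

```text
{'K': array([[385.6287767 ,   0.        , 258.55474024],
       [  0.        , 385.6287767 , 198.40896623],
       [  0.        ,   0.        ,   1.        ]]), 'eye': array([ 294.90470621,   10.65231388, 1577.23942673]), 'attitude': array([ 0.04446899, -0.69980721,  0.71183876, -0.03972354])} {'K': array([[429.52808006,   0.        , 259.81896035],
       [  0.        , 429.52808006, 186.56346767],
       [  0.        ,   0.        ,   1.        ]]), 'eye': array([1125.85472954, -465.38582693, 1141.73100755]), 'attitude': array([-0.30179592,  0.8407118 ,  0.4227727 , -0.15292526])}
{'time_s': 0.1, 'q': array([-9.22389606e-01,  3.85493722e-01,  6.76973448e-03, -4.38614712e-04,
       -1.19401386e+00, -2.58598113e-01]), 'joint_velocities': array([-0.00034721, -0.00263795,  0.00288643,  0.00255032, -0.00126197,
        0.00074053]), 'joint_torque': array([-5.73234920e-04, -3.91689599e+01,  1.87934071e+01,  4.23185840e+00,
        1.34485558e-02, -8.01574879e-05]), 'tcp_pos': array([ 237.32882011, -577.63365883,  235.56277904]), 'eef_rot': array([-2.42064926e-04, -1.93593199e-01,  9.81081388e-01,  9.61939789e-04]), 'wrist_force': array([0.70337234, 0.41958642, 0.29557221]), 'moment': array([0.00309692, 0.01321029, 0.01101593]), 'grasp_force': 0.0, 'gripper_width': 1.0014046094918583}
```

View pics/top0.png

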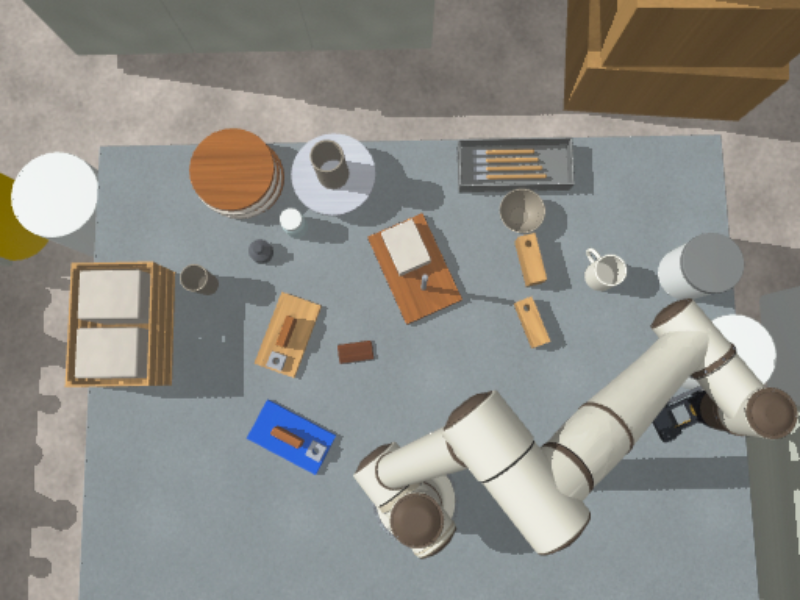

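View pics/scene0.png

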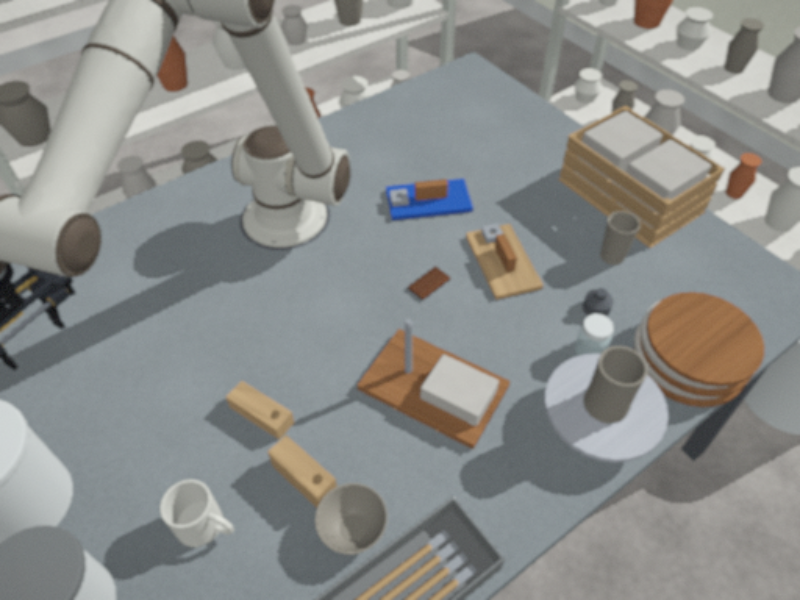

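The top picture (800x600) shows two possible platens: the pale board at (288,335), and the blue look-alike at (292,437) to be left alone. The two blocks are at (531,260), beside the bowl, and (533,322). The press base is at (415,268), with the rod at about (424,282). I'll tell the blocks apart by height.

```bash
python3 - <<'E'
from h import *
T=np.load("top0.npz");p,d=T["p"],T["d"]; C=cloud("top",d)
S=np.load("scene0.npz");ps,ds=S["p"],S["d"]; CS=cloud("scene",ds)
hsv=cv2.cvtColor(p,cv2.COLOR_RGB2HSV)
s=1.5625
print("table z",np.median(C[220:240,280:300,2]), np.median(CS[150:160,180:200,2]))
for n,(u,v) in dict(bA=(531,265),bB=(536,325),mould=(406,248),base=(440,300),plat=(308,310)).items():
    u=int(u/s);v=int(v/s); print(n,hsv[v,u],C[v-2:v+3,u-2:u+3].mean((0,1)).round(1))
for n,(u,v) in dict(bB=(255,402),bA=(297,463),mould=(460,385),plat=(520,280)).items():
    u=int(u/s);v=int(v/s); print("S",n,CS[v-1:v+2,u-1:u+2].mean((0,1)).round(1))
wood=cv2.inRange(hsv,(10,70,110),(25,255,255)); wood=cv2.morphologyEx(wood,cv2.MORPH_OPEN,np.ones((2,2)))
white=cv2.inRange(hsv,(0,0,165),(40,50,255))
for nm,m in(("wood",wood),("white",white)):
  cs,_=cv2.findContours(m,cv2.RETR_EXTERNAL,cv2.CHAIN_APPROX_NONE)
  for c in cs:
    if cv2.contourArea(c)>150: print(nm,cv2.contourArea(c),[np.round(x,1) for x in cv2.minAreaRect(c)])
a=cv2.resize(p[125:235,150:375,::-1],(795,389),interpolation=cv2.INTER_CUBIC)
cv2.imwrite("pics/crop1.png",a)
E
```

```text
table z -0.112549593643962 4.228750745660591
bA [ 17 124 212] [ 589.3 -303.8   59.8]
bB [ 17 126 223] [ 434.4 -317.2   40.7]
mould [ 21  22 220] [626.6  14.8 119.9]
base [ 13 154 162] [506.1 -72.3  19.7]
plat [ 17 123 214] [488.2 271.3  13.7]
S bB [ 438.8 -312.1   39. ]
S bA [ 602.2 -314.3   59.8]
S mould [648.8  10.4  61. ]
S plat [497.9 308.2  13.5]
wood 282.5 [array([ 69.5, 223. ]), array([50., 55.]), np.float64(90.0)]
wood 368.5 [array([341.1, 206.8]), array([31.8, 13. ]), np.float64(68.2)]
wood 1142.5 [array([184.7, 214.8]), array([27.5, 49.5]), np.float64(20.6)]
wood 404.5 [array([340.2, 166.3]), array([31.8, 14.3]), np.float64(76.0)]
wood 1478.5 [array([265.9, 172.1]), array([61.6, 39.2]), np.float64(65.6)]
wood 790.5 [array([ 15.5, 139. ]), array([56., 31.]), np.float64(90.0)]
wood 2184.5 [array([148.8, 108.8]), array([51.6, 53.7]), np.float64(45.0)]
wood 429.0 [array([448.5,  46.5]), array([  9., 113.]), np.float64(90.0)]
wood 1227.5 [array([431.8,   7.4]), array([ 50.1, 153.9]), np.float64(69.9)]
white 2403.0 [array([349.3, 317.3]), array([61.4, 54.2]), np.float64(52.1)]
wh
[... 270 characters left out ...]
32.5, 149.7]), np.float64(2.7)]
white 848.0 [array([473.1, 254.3]), array([49.5, 30.5]), np.float64(66.0)]
white 1150.0 [array([ 67.5, 225.5]), array([31., 39.]), np.float64(90.0)]
white 2394.5 [array([418.7, 235.4]), array([41. , 91.1]), np.float64(52.1)]
white 389.5 [array([ 35.5, 201. ]), array([34., 15.]), np.float64(90.0)]
white 1117.5 [array([ 69., 188.]), array([30., 38.]), np.float64(90.0)]
white 447.0 [array([387. , 171.5]), array([25., 26.]), np.float64(90.0)]
white 591.0 [array([259.1, 157.3]), array([28.9, 22.2]), np.float64(65.6)]
white 530.0 [array([488.5, 147. ]), array([22., 45.]), np.float64(90.0)]
white 14265.5 [array([255.2,  67.2]), array([515.5, 114.1]), np.float64(2.4)]
```

View pics/crop1.png

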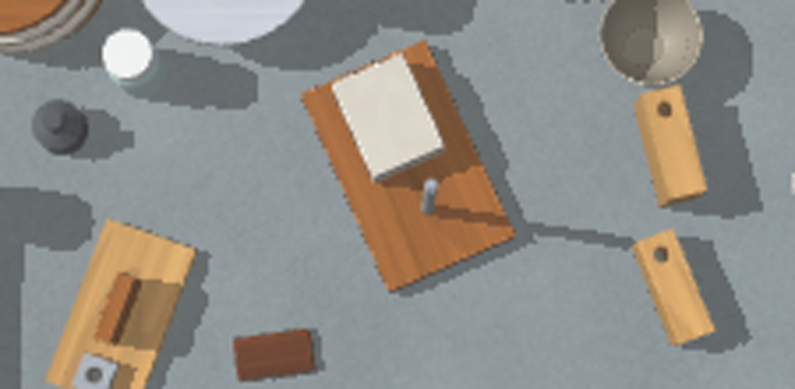

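Depth puts the lower block (crop 674,290; z about 40) as the thin one, while the block by the bowl is 60 mm tall. The pale board at crop (120,305) is the platen. Next I'll measure precisely from both views.

```bash
cat >> h.py <<'E'
def face(n,p,d,c,r,zlo,zhi,z,extra=None):
    "outline of a flat top face near c (world xy), height-masked; centroid + minAreaRect in world mm on plane z"
    C=cloud(n,d); m=((C[...,2]>zlo)&(C[...,2]<zhi)&(np.hypot(C[...,0]-c[0],C[...,1]-c[1])<r)&(d>0))
    if extra is not None: m&=extra(cv2.cvtColor(p,cv2.COLOR_RGB2HSV))
    m=cv2.morphologyEx(m.astype(np.uint8),cv2.MORPH_OPEN,np.ones((2,2)))
    cs,_=cv2.findContours(m,cv2.RETR_EXTERNAL,cv2.CHAIN_APPROX_NONE); k=max(cs,key=cv2.contourArea)
    h=cv2.convexHull(k)[:,0]; f=np.zeros_like(m); cv2.fillPoly(f,[h],1)
    v,u=np.nonzero(f); P=plane(n,np.c_[u,v],z)[:,:2]
    ev,V=np.linalg.eigh(np.cov(P.T)); a=V[:,1]
    rc=cv2.minAreaRect(P.astype(np.float32))
    return P.mean(0),np.degrees(np.arctan2(a[1],a[0])),np.sqrt(12*ev[::-1]),rc
E
python3 - <<'E'
from h import *
wood=lambda h:(h[...,0]>8)&(h[...,0]<27)&(h[...,1]>70)
for n in("top","scene"):
    T=np.load(n+"0.npz");p,d=T["p"],T["d"]
    for nm,c,r,lo,hi,z,ex in(("thin",(436,-316),90,33,47,40,wood),("thick",(595,-308),90,52,68,60,wood),("mould",(640,10),100,53,130,60,lambda h:h[...,1]<60),
       ("base",(570,-10),180,12,140,20,wood),("plat",(440,320),140,8,20,14,wood),("rib",(440,320),90,50,68,59,None)):
        o=face(n,p,d,c,r,lo,hi,z,ex); print(n,nm,o[0].round(1),o[1].round(1),o[2].round(1),[np.round(x,1) for x in o[3]])
    C=cloud(n,d); m=(C[...,2]>90)&(np.hypot(C[...,0]-540,C[...,1]+30)<100)&(d>0)
    v,u=np.nonzero(m); print("rod px",[(a,b,round(float(C[b,a,2]))) for a,b in zip(u,v)][:14])
    g=cv2.cvtColor(p,cv2.COLOR_RGB2GRAY)
    # dark bore spots: print small patches
T=np.load("top0.npz"); g=cv2.cvtColor(T["p"],cv2.COLOR_RGB2GRAY)
print(g[190:203,331:345]); print(g[224:238,168:186]); print(g[172:190,264:278])
E
```

```text
top thin [ 440.1 -311.3] -161.6 [123.  48.] [array([ 440.1, -311.4]), array([126.7,  49.4]), np.float64(19.6)]
top thick [ 601.5 -313.6] -169.0 [125.3  48.9] [array([ 601.6, -313.1]), array([128.5,  48.8]), np.float64(11.3)]
top mould [637.9   9.6] -157.4 [120.1  91.6] [array([638.1,   9.2]), array([121.8,  92.8]), np.float64(23.2)]
top base [587.9 -12.3] -157.0 [256.3 162. ] [array([589.3, -11.8]), array([257.7, 162.8]), np.float64(23.1)]
top plat [419.7 321.2] 158.7 [199.6 112.7] [array([421. , 321.2]), array([113.9, 202.4]), np.float64(69.4)]
top rib [426.5 318.8] 159.6 [77.7 24.9] [array([426.6, 318.7]), array([25.2, 79.6]), np.float64(68.5)]
rod px [(np.int64(270), np.int64(176), 175), (np.int64(271), np.int64(176), 177), (np.int64(272), np.int64(176), 175), (np.int64(273), np.int64(176), 173), (np.int64(270), np.int64(177), 172), (np.int64(271), np.int64(177), 178), (np.int64(272), np.int64(177), 180), (np.int64(273), np.int64(177), 173), (np.int64(270), np.int64(178), 174), (np.int64(271), np.int64(178), 179), (np.int64(272), np.int64(178), 175), (np.int64(273), np.int64(178),
[... 3457 characters left out ...]
9  91  86  83  87 156 143 151 125 121 118 120 121]
 [117 117 117 115 108 124 135 118 132 100 119 119 120 122]
 [119 117 119 117 111 122 130  97  92 109 118 120 118 120]
 [118 118 119 119 115 121 124  95  92 111 117 120 120 119]
 [116 119 116 119 118 136 121  95  91 114 114 117 116 119]
 [117 118 117 119 119 143 118  93  90  87  86  87  87 114]
 [117 118 119 118 119 131 111  93  88  85  87  86  87  86]
 [119 118 118 117 119 113 107  93  87  89  86  88  86  86]
 [120 118 118 118 118 121 116 114 112 114  90  89  90  91]
 [116 120 118 119 116 121 120 117 116 112 116 118 118 118]
 [113 118 116 118 118 119 123 119 118 114 116 119 118 119]
 [112 116 118 118 118 118 122 121 119 116 114 118 119 118]]
```

```bash
cat >> h.py <<'E'
def go(x,y,z,yaw,base=None):
    "yaw: world angle (deg) of the grasp line (tool y), mod 180. prints shift (m, tool axes) + rotvec (deg)"
    s=sensors.get_state() if base is None else base
    q=np.array(s["eef_rot"]); Rt=R.from_quat(q[[1,2,3,0]]); M=Rt.as_matrix()
    best=None
    for k in(0,180):
        a=np.radians(yaw+k); yy=np.array([np.cos(a),np.sin(a),0]); zz=np.array([0,0,-1.]); xx=np.cross(yy,zz)
        rv=(Rt.inv()*R.from_matrix(np.c_[xx,yy,zz])).as_rotvec(degrees=True)
        if best is None or np.linalg.norm(rv)<np.linalg.norm(best): best=rv
    sh=M.T@(np.array([x,y,z])-s["tcp_pos"])/1000
    print("t",round(s["time_s"],2),"tcp",np.round(s["tcp_pos"],1),"shift",sh.round(4),"rot",best.round(2),"F",np.round(s["wrist_force"],1),"M",np.round(s["moment"],2),"w",round(s["gripper_width"]*87,1),"gf",round(s["grasp_force"],1),"xaxis",M[:,0].round(3),"q6",np.round(s["q"][5],2))
    return M
E
python3 - <<'E'
from h import *
a=np.radians(-161); ux=np.array([np.cos(a),np.sin(a)])
c=np.array([448,-311])+28*ux; print(c); go(*c,160,-71)
E
```

```text
[ 421.52547988 -320.11590832]
t 0.1 tcp [ 237.3 -577.6  235.6] shift [-0.2682  0.1681  0.0759] rot [ 0.11 -0.01  3.33] F [0.7 0.4 0.3] M [0.   0.01 0.01] w 87.1 gf 0.0 xaxis [-0.925 -0.38   0.   ] q6 -0.26
```

Request:
send_rows(
  motion="-0.05 0.03 0.01 0 0 1;-0.1 0.06 0.025 0 0 2;-0.15 0.09 0.045 0 0 3.3;-0.2 0.125 0.06 0 0 3.3;-0.24 0.15 0.076 0 0 3.3;-0.268 0.168 0.076 0 0 3.3;-0.268 0.168 0.076 0 0 3.3;-0.268 0.168 0.076 0 0 3.3",
  grip=0.087,
)

```text
time_s: 1.1
tcp_pos: [421.3, -321.0, 160.4]
eef_rot: [-0.0, -0.165, 0.986, 0.0]
wrist_force: [-0.6, 0.2, 0.7]
gripper_width: 1.001
grasp_force: 0.0
```

```bash
python3 - <<'E'
from h import *
a=np.radians(-161); ux=np.array([np.cos(a),np.sin(a)])
M=go(421.5,-320,160,-71); s=sensors.get_state(); t=s["tcp_pos"]
out=[]
for n in("top","scene"):
    p,d=get_image(n); np.savez(n+"1.npz",p=p,d=d)
    P=np.array([t+M@[0,sy*(43.5 if dz==14 else 43.5),dz] for sy in(-1,1) for dz in(14,)]+[t+M@[0,0,14]])
    uv=proj(n,P); print(n,uv.round(1))
    c=uv[2].astype(int); x0=np.clip(c[0]-45,0,512-90);y0=np.clip(c[1]-50,0,384-90)
    im=cv2.resize(p[y0:y0+90,x0:x0+90,::-1],(396,396),interpolation=cv2.INTER_CUBIC)
    for q in uv: cv2.circle(im,tuple(((q-[x0,y0]+.5)*4.4).astype(int)),3,(0,0,255),-1)
    print(x0,y0); out.append(im)
cv2.imwrite("pics/cal.png",np.hstack(out))
E
```

```text
t 1.1 tcp [ 421.3 -321.   160.4] shift [-0.0005  0.0009  0.0004] rot [ 0.02 -0.02  0.04] F [-0.6  0.2  0.7] M [ 0.01  0.01 -0.05] w 87.1 gf 0.0 xaxis [-0.945 -0.326  0.   ] q6 -0.89
top [[361.  204.8]
 [339.2 212.8]
 [350.1 208.8]]
305 158
scene [[139.  245.5]
 [161.  223.5]
 [150.2 234.3]]
105 184
```

View pics/cal.png

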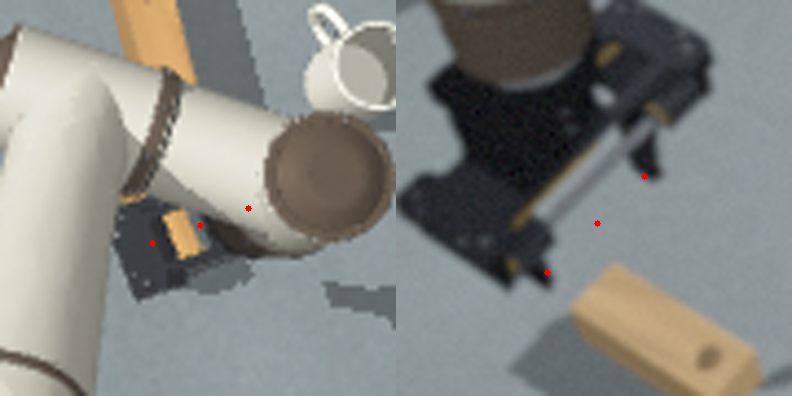

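```bash
python3 - <<'E'
from h import *
out=[]
for n in("top","scene"):
    T=np.load(n+"0.npz");p,d=T["p"],T["d"]; C=cloud(n,d)
    r=np.hypot(C[...,0],C[...,1]); m=(C[...,2]>4)&(C[...,2]<60)&(r<140)&(d>0)
    print(n,m.sum(), [ (z,int(((C[...,2]>z)&(C[...,2]<z+10)&m).sum())) for z in range(0,60,10)])
    a=np.linspace(0,2*np.pi,40)
    im=cv2.resize(p[...,::-1],None,fx=4,fy=4,interpolation=cv2.INTER_CUBIC)
    for rr in(85,95):
      for q in proj(n,np.c_[rr*np.cos(a),rr*np.sin(a),0*a]): cv2.circle(im,tuple(((q+.5)*4).astype(int)),1,(0,0,255) if rr==85 else (255,0,0),-1)
    c=((proj(n,[[0,0,0]])[0])*4).astype(int); print(c/4)
    y=min(max(c[1]-200,0),384*4-400); x=max(c[0]-200,0); out.append(im[y:y+400,x:x+400])
cv2.imwrite("pics/base.png",np.hstack(out))
E
```

```text
top 421 [(0, 211), (10, 163), (20, 21), (30, 13), (40, 9), (50, 4)]
[265.5  319.25]
scene 1053 [(0, 263), (10, 426), (20, 120), (30, 86), (40, 89), (50, 69)]
[182.25 138.25]
```

View pics/base.png

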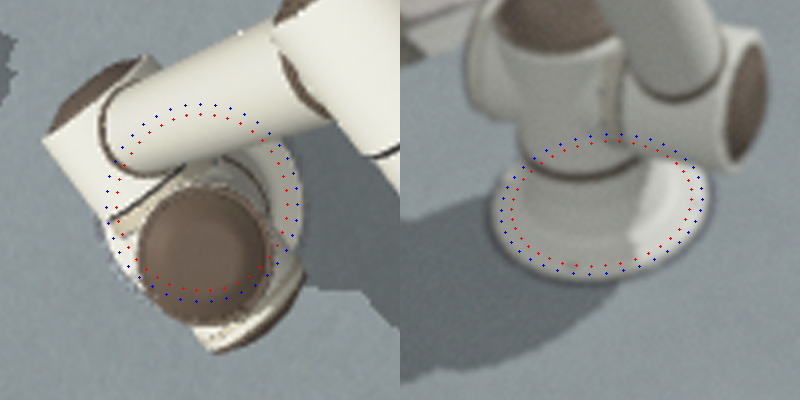

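The foot outline at the origin and the fingertips both agree with the scene camera. The top camera reads about 15 mm low in x, with y fine. I'll use the scene camera, with the top corrected, and refine using the bore spots.

```bash
cat >> h.py <<'E'
def spot(n,p,xy,z,rad=9,thr=None):
    "dark spot centroid near world xy at height z"
    g=255-cv2.cvtColor(p,cv2.COLOR_RGB2GRAY).astype(float)
    if n=="top": xy=np.array(xy)-[15,0]
    c=proj(n,[[*xy,z]])[0]; v,u=np.mgrid[:384,:512]
    for _ in range(6):
        m=(np.hypot(u-c[0],v-c[1])<rad/3.7); w=np.clip(g-130,0,60)*m
        c=np.array([(u*w).sum(),(v*w).sum()])/w.sum()
    P=plane(n,[c],z)[0][:2]+([15,0] if n=="top" else 0)
    return c,P
E
python3 - <<'E'
from h import *
for n in("top","scene"):
    p=np.load(n+"0.npz")["p"]
    for nm,xy,z in(("thin",(492,-298),40),("thick",(653,-306),60)):
        c,P=spot(n,p,xy,z,16); print(n,nm,c.round(1),P.round(1))
    c,P=spot(n,p,(365,347),16,13); print(n,"plat",c.round(1),P.round(1))
go(429,-320,60,-70.8)
E
```

```text
top thin [337.  196.4] [ 496.7 -295.2]
top thick [337.7 155.6] [ 659.1 -301. ]
top plat [176.1 230.4] [372.4 355.3]
scene thin [175.4 265. ] [ 484.4 -296.1]
scene thick [202.6 306.4] [ 647.7 -302.6]
scene plat [318.3 155.9] [388.6 341.7]
t 1.2 tcp [ 421.  -321.6  160.5] shift [-0.0081 -0.0012  0.1005] rot [ 0.01 -0.01 -0.25] F [ 0.1  0.1 -1. ] M [0.06 0.02 0.06] w 87.4 gf 0.0 xaxis [-0.946 -0.325  0.   ] q6 -0.89
```

Request:
send_rows(
  motion="-0.008 -0.001 0.04 0 0 -0.25;-0.008 -0.001 0.08 0 0 -0.25;-0.008 -0.001 0.11 0 0 -0.25;-0.008 -0.001 0.125 0 0 -0.25;-0.008 -0.001 0.1365 0 0 -0.25;-0.008 -0.001 0.1365 0 0 -0.25",
)

```text
time_s: 1.95
tcp_pos: [429.4, -319.5, 23.9]
eef_rot: [-0.0, -0.167, 0.986, 0.0]
wrist_force: [0.2, -0.2, 0.1]
gripper_width: 1.003
grasp_force: 0.0
```

Request:
send_rows(
  motion="0 0 0 0 0 0;0 0 0 0 0 0;0 0 0 0 0 0;0 0 0 0 0 0;0 0 0 0 0 0;0 0 0 0 0 0",
  grip=0.03,
  grip_force=25,
)

```text
time_s: 2.7
tcp_pos: [429.1, -318.9, 24.1]
eef_rot: [-0.0, -0.167, 0.986, 0.0]
wrist_force: [-1.3, 2.7, 1.7]
gripper_width: 0.505
grasp_force: 24.8
```

Request:
send_rows(
  motion="0 0 -0.03 0 0 0;0 0 -0.08 0 0 0;0 0 -0.13 0 0 0;0 0 -0.17 0 0 0;0 0 -0.2 0 0 0;0 0 -0.2 0 0 0",
)

```text
time_s: 3.45
tcp_pos: [430.6, -319.7, 226.1]
eef_rot: [0.002, -0.168, 0.986, -0.001]
wrist_force: [-0.1, -0.3, -2.0]
gripper_width: 0.505
grasp_force: 24.8
```

```bash
python3 - <<'E'
from h import *
wood=lambda h:(h[...,0]>8)&(h[...,0]<27)&(h[...,1]>70)
M=go(488.7,-60.6,225,-66.8); s=sensors.get_state(); t=s["tcp_pos"]
zt=t[2]+16
for n in("top","scene"):
    p,d=get_image(n); np.savez(n+"2.npz",p=p,d=d)
    o=face(n,p,d,(456-(15 if n=="top" else 0),-310),100,zt-7,zt+7,zt,wood); c=o[0]+([15,0] if n=="top" else 0)
    print(n,c.round(1),o[1].round(1),o[2].round(1),"in tool",(M.T@np.r_[c-t[:2],0])[:2].round(1))
E
```

```text
t 3.45 tcp [ 430.6 -319.7  226.1] shift [-0.1404  0.2254  0.0009] rot [-0.22  0.23 -3.91] F [-0.1 -0.3 -2. ] M [-0.04 -0.02 -0.01] w 43.9 gf 24.8 xaxis [-0.944 -0.33  -0.004] q6 -0.9
top [ 436.9 -316.1] -158.9 [33.1  8.1] in tool [-7.2  1.3]
scene [ 475.7 -306.3] -163.2 [84.3 47.1] in tool [-47.1  -2.3]
```

Request:
send_rows(
  motion="-0.02 0.035 0 0 0 -1;-0.05 0.08 0 0 0 -2;-0.08 0.125 0 0 0 -3;-0.11 0.175 0 0 0 -3.9;-0.13 0.21 0 0 0 -3.9;-0.14 0.2255 0 0 0 -3.9;-0.14 0.2255 0 0 0 -3.9;-0.14 0.2255 0 0 0 -3.9;-0.14 0.2255 0 0 0 -3.9",
)

```text
time_s: 4.68
tcp_pos: [486.8, -61.1, 223.8]
eef_rot: [-0.0, -0.2, 0.98, -0.0]
wrist_force: [-0.6, 0.1, -1.8]
gripper_width: 0.506
grasp_force: 24.8
```

```bash
python3 - <<'E'
from h import *
M=go(488.7,-60.6,225,-66.8); t=sensors.get_state()["tcp_pos"]; out=[]
for n in("scene","top"):
    p,d=get_image(n); np.savez(n+"3.npz",p=p,d=d)
    o=np.array([15,0,0]) if n=="top" else 0
    c=proj(n,[np.array([549.8,-34.4,190])-o])[0].astype(int); x0,y0=c[0]-32,c[1]-36
    im=cv2.resize(p[y0:y0+72,x0:x0+64,::-1],(384,432),interpolation=cv2.INTER_CUBIC)
    bore=t+M@[-66.5,0,-16]
    a=np.linspace(0,2*np.pi,24,endpoint=False); ring=bore+9*np.c_[np.cos(a),np.sin(a),0*a]
    for P,k in ((np.array([[549.8,-34.4,180],[549.8,-34.4,20]]),(255,0,255)),(np.vstack([bore,bore-[0,0,40]]),(0,0,255)),(ring,(0,255,0))):
        for q in proj(n,P-o): cv2.circle(im,tuple(((q-[x0,y0]+.5)*6).astype(int)),1,k,-1)
    out.append(im)
cv2.imwrite("pics/b3.png",np.hstack(out))
E
```

```text
t 4.67 tcp [486.8 -61.1 223.8] shift [-0.002  -0.0003 -0.0012] rot [ 0.01 -0.04 -0.12] F [-0.6  0.1 -1.8] M [-0.05  0.06 -0.06] w 44.0 gf 24.8 xaxis [-0.92  -0.392  0.001] q6 -1.37
```

View pics/b3.png

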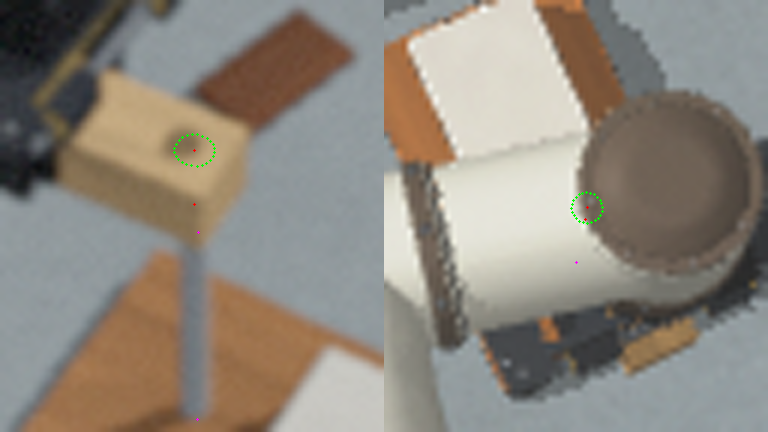

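The scene half shows the bore at about (184,146), against a prediction of (194,150). The rod line is at x≈194, against 197. I'll quantify both from the edges.

```bash
python3 - <<'E'
from h import *
s=sensors.get_state(); q=s["eef_rot"]; M=R.from_quat(q[[1,2,3,0]]).as_matrix(); t=s["tcp_pos"]
T=np.load("scene3.npz");p,d=T["p"],T["d"];C=cloud("scene",d)
print("cam axes",cam("scene")[2].T.round(2).tolist())
hs=cv2.cvtColor(p,cv2.COLOR_RGB2HSV)
m=((C[...,2]>150)&(hs[...,1]>60)&(hs[...,0]>8)&(hs[...,0]<27)&(np.hypot(C[...,0]-540,C[...,1]+40)<110)).astype(np.uint8)
cs,_=cv2.findContours(m,cv2.RETR_EXTERNAL,cv2.CHAIN_APPROX_NONE);k=max(cs,key=cv2.contourArea)
h=cv2.convexHull(k); print("poly",cv2.approxPolyDP(h,1.2,True)[:,0].tolist())
for dx in(-90.5,):
  for y in(-22,22):
    for z in(-16,24): print((dx,y,z),proj("scene",[t+M@[dx,y,z]])[0].round(1))
g=cv2.cvtColor(p,cv2.COLOR_RGB2GRAY)
u0,v0=proj("scene",[t+M@[-66.5,0,-16]])[0]; print("bore pred",u0,v0); u0,v0=int(u0),int(v0)
print(g[v0-4:v0+5,u0-8:u0+8])
# rod centre columns at several rows vs predicted
for z in(140,110,80,50):
    a=proj("scene",[[549.8,-34.4,z]])[0]; v=int(round(a[1])); print(z,a.round(1), list(zip(range(int(a[0])-6,int(a[0])+7),hs[v,int(a[0])-6:int(a[0])+7,1])))
E
```

```text
cam axes [[0.6, 0.8, -0.0], [0.62, -0.46, -0.64], [-0.51, 0.38, -0.77]]
poly [[269, 199], [263, 208], [260, 209], [239, 199], [236, 188], [247, 180], [269, 190]]
(-90.5, -22, -16) [264.7 202.7]
(-90.5, -22, 24) [264.6 211.7]
(-90.5, 22, -16) [272.9 191.5]
(-90.5, 22, 24) [272.5 200.6]
bore pred 261.0563880810733 193.49536881999234
[[169 170 169 167 164 160 159 161 164 169 169 168 162 158 145 130]
 [172 172 170 166 154 144 140 143 151 161 165 170 169 168 166 162]
 [170 174 169 155 135 125 120 121 132 151 163 166 167 167 168 167]
 [172 171 164 143 121 115 112 111 121 143 159 166 166 167 164 160]
 [168 167 157 134 118 112 114 112 121 146 161 169 167 168 162 155]
 [165 163 153 138 123 122 123 125 136 155 167 170 170 165 160 152]
 [167 165 162 151 146 143 143 149 156 165 171 172 170 163 154 145]
 [168 168 168 165 162 161 161 165 169 169 170 170 168 156 148 143]
 [159 165 167 167 171 169 169 171 171 174 174 169 160 152 144 143]]
140 [261.5 215.6] [(255, np.uint8(132)), (256, np.uint8(132)), (257, np.uint8(132)), (258, np.uint8(98)), (259, np.uint8(33)), (260, np.uint8(15)), (261, np.uint8(
[... 323 characters left out ...]
263, np.uint8(39)), (264, np.uint8(88)), (265, np.uint8(122)), (266, np.uint8(129)), (267, np.uint8(134))]
80 [261.5 227.4] [(255, np.uint8(131)), (256, np.uint8(133)), (257, np.uint8(128)), (258, np.uint8(106)), (259, np.uint8(37)), (260, np.uint8(15)), (261, np.uint8(26)), (262, np.uint8(4)), (263, np.uint8(37)), (264, np.uint8(85)), (265, np.uint8(119)), (266, np.uint8(132)), (267, np.uint8(136))]
50 [261.5 233. ] [(255, np.uint8(133)), (256, np.uint8(134)), (257, np.uint8(129)), (258, np.uint8(103)), (259, np.uint8(37)), (260, np.uint8(11)), (261, np.uint8(19)), (262, np.uint8(6)), (263, np.uint8(37)), (264, np.uint8(82)), (265, np.uint8(122)), (266, np.uint8(132)), (267, np.uint8(131))]
```

```bash
python3 - <<'E'
from h import *
def mk(x,y,z,yaw):
    a=np.radians(yaw); yy=np.array([np.cos(a),np.sin(a),0]); zz=np.array([0,0,-1.]); return np.array([x,y,z]),np.c_[np.cross(yy,zz),yy,zz]
poses={0:mk(429.1,-318.9,24.1,180-71),2:mk(430.6,-319.7,226.1,180-70.8),3:mk(486.8,-61.1,223.8,180-66.9)}
s=sensors.get_state();print(s["tcp_pos"],s["eef_rot"])
print(poses[3][1].round(2).tolist())
for n in("scene","top"):
  for i,(t,M) in poses.items():
    if n=="top" and i!=0: continue
    p=np.load(f"{n}{i}.npz")["p"]; hs=cv2.cvtColor(p,cv2.COLOR_RGB2HSV)
    m=((hs[...,0]>10)&(hs[...,0]<24)&(hs[...,1]>75)&(hs[...,2]>110)).astype(np.uint8)
    P=proj(n,np.array([t+M@[-90.5,y,z] for y in(-22,22) for z in(-16,16 if i==0 else 24)]))
    cx=proj(n,[t+M@[-66.5,0,0]])[0]
    v,u=np.mgrid[:384,:512]; m[np.hypot(u-cx[0],v-cx[1])>34]=0
    nl,lab,st,ce=cv2.connectedComponentsWithStats(m); k=1+np.argmin(np.hypot(*(ce[1:]-cx).T)+1000*(st[1:,4]<60))
    c=cv2.findContours((lab==k).astype(np.uint8),0,2)[0][0]
    print(n,i,"pred",P.round(1).tolist(),"\n   obs",cv2.approxPolyDP(cv2.convexHull(c),1.3,True)[:,0].tolist())
    K,e,Rm=cam(n); b=t+M@[-66.5,0,-16]; c0=proj(n,[b])[0]
    g=255-cv2.cvtColor(p,6 if 0 else cv2.COLOR_RGB2GRAY).astype(float)
    w=np.clip(g-105,0,50)*(np.hypot(u-c0[0]+1.5,v-c0[1]+1)<5.5); c1=np.array([(u*w).sum(),(v*w).sum()])/w.sum()
    P1=plane(n,[c1],b[2])[0]; print("   bore",c0.round(1),c1.round(1),"tool",(M.T@(P1-t)).round(1))
E
```

```text
[486.91566692 -60.95663421 223.98452866] [-1.03047709e-04 -2.00158299e-01  9.79763566e-01  6.42661325e-06]
[[-0.92, -0.39, 0.0], [-0.39, 0.92, 0.0], [-0.0, 0.0, -1.0]]
scene 0 pred [[177.6, 277.0], [179.2, 282.3], [187.7, 265.6], [189.2, 271.0]] 
   obs [[154, 245], [185, 264], [187, 270], [179, 279], [147, 259], [147, 255]]
   bore [176.4 267.1] [175.6 265. ] tool [-60.    3.8 -16. ]
scene 2 pred [[165.5, 238.8], [168.2, 247.3], [177.3, 226.5], [179.6, 235.2]] 
   obs [[149, 212], [155, 213], [174, 226], [176, 233], [166, 244], [144, 230], [142, 222]]
   bore [164.3 228.1] [162.7 226.7] tool [-60.5   0.9 -16. ]
scene 3 pred [[264.6, 202.7], [264.5, 211.7], [272.8, 191.5], [272.5, 200.6]] 
   obs [[284, 178], [261, 209], [239, 198], [246, 181], [283, 176]]
   bore [261.  193.5] [258.8 192.5] tool [-59.8   0.1 -16. ]
top 0 pred [[340.3, 186.4], [338.7, 187.6], [330.1, 190.1], [328.7, 191.2]] 
   obs [[339, 190], [351, 218], [340, 222], [329, 195]]
   bore [337.4 193.8] [336.7 196.3] tool [-58.2   6.3 -16. ]
```

```bash
python3 - <<'E'
from h import *
p=np.load("scene0.npz")["p"]; hs=cv2.cvtColor(p,cv2.COLOR_RGB2HSV)
print(hs[200:212,256:267,1]); print(hs[200:212,256:267,2])
from scipy.optimize import least_squares
u=np.array([np.cos(np.radians(23.1)),np.sin(np.radians(23.1))]);n=np.array([-u[1],u[0]])
rod=np.array([549.8,-34.4])
B=lambda r,x,y,z:np.r_[r+x*u+y*n,z]
g=cv2.GaussianBlur(cv2.cvtColor(p,cv2.COLOR_RGB2GRAY),(3,3),0).astype(np.float32)
sat=hs[...,1].astype(np.float32)
def edge(img,a,bb,k=15,L=5):
    "signed normal offset(px) of strongest edge along segment a-b"
    dd=(bb-a)/np.linalg.norm(bb-a); nn=np.array([-dd[1],dd[0]]); r=[]
    tt=np.arange(-L,L+.01,.25)
    prof=[]
    for f in np.linspace(.12,.88,k):
        q=a+f*(bb-a); xs=(q[0]+tt*nn[0]).astype(np.float32); ys=(q[1]+tt*nn[1]).astype(np.float32)
        prof.append(cv2.remap(img,xs[None],ys[None],cv2.INTER_LINEAR)[0])
    gr=np.abs(np.diff(np.median(prof,0))); gr=np.convolve(gr,np.ones(3)/3,'same'); i=gr.argmax()
    w=gr[max(0,i-4):i+5]; return nn,(tt[:-1]+.125)[max(0,i-4):i+5]@w/w.sum(),gr.max()
A=[];b=[]
segs={"base":[(-70,-80),(185,-80),(185,80),(-70,80),20],"mould":[(52,-45),(172,-45),(172,45),(52,45),60]}
for nm,s in segs.items():
    z=s[4]
    for i in range(4):
        P0=B(rod,*s[i],z);P1=B(rod,*s[(i+1)%4],z); a=proj("scene",[P0])[0];c=proj("scene",[P1])[0]
        for ch,img in(("sat",sat),):
            nn,o,st=edge(img,a,c); print(nm,i,ch,round(o,2),round(float(st),1))
        mid=(P0+P1)/2; J=np.array([(proj("scene",[mid+np.r_[e,0]])-proj("scene",[mid]))[0]@nn for e in np.eye(2)])
        A.append(J);b.append(o)
A=np.array(A);b=np.array(b)
x=np.linalg.lstsq(A,b,rcond=None)[0];print("shift",x,"res",(b-A@x).round(2))
E
```

```text
[[19 22 20 19 20 20 22 22 17 19 18]
 [19 19 18 20 21 20 19 22 22 19 17]
 [18 19 17 20 15 18 20 22 22 20 19]
 [20 20 22 20 21 16 18 20 18 21 17]
 [19 22 23 18 19 19 19 20 17 19 20]
 [19 20 20 19 20 19 18 22 16 20 20]
 [23 20 21 17 18 19 18 17 21 20 21]
 [22 17 19 20 17 19 18 16 21 20 18]
 [20 20 20 21 18 22 17 22 20 19 18]
 [10 19 20 23 21 19 20 19 17 20 22]
 [31  9  6 14 23 21 20 20 20 20 18]
 [94 69 36  8 19 21 19 21 22 18 20]]
[[151 152 151 151 152 152 151 152 151 151 152]
 [151 151 153 151 149 151 149 152 151 149 149]
 [154 151 152 151 151 152 153 150 152 151 151]
 [153 152 152 156 155 155 154 152 153 149 151]
 [151 153 152 156 162 163 163 155 150 150 154]
 [151 152 152 158 165 171 167 161 155 154 156]
 [152 150 146 147 155 164 166 164 160 155 155]
 [152 150 144 138 137 150 156 161 157 155 152]
 [150 151 143 132 127 138 148 154 154 150 152]
 [147 150 141 131 121 131 138 147 152 154 153]
 [148 142 134 128 121 124 129 143 154 156 153]
 [155 148 140 123 119 122 131 143 153 155 154]]
base 0 sat 0.62 16.2
base 1 sat -1.34 16.6
base 2 sat 0.73 14.8
base 3 sat 1.17 16.2
mould 0 sat 4.32 13.0
mould 1 sat 1.08 12.6
mould 2 sat 3.62 15.3
mould 3 sat 2.15 17.9
shift [-2.06189658 -1.80735867] res [ 0.35 -0.44  0.96  0.4   4.05  1.99  3.86  1.3 ]
```

```bash
python3 - <<'E'
from h import *
print("rod tip@180",plane("scene",[[261.1,204.9],[261.1,205.3]],180).round(1).tolist())
print("bore@240",plane("scene",[[258.8,192.5]],240).round(1))
# rod foot: sat profile along column in scene3
hs=cv2.cvtColor(np.load("scene3.npz")["p"],cv2.COLOR_RGB2HSV); print(hs[232:245,259:263,1].T.tolist()); print("foot pred v",proj("scene",[[549.8,-34.4,20],[545,-36,20]]).round(1).tolist())
p=np.load("top0.npz")["p"];print(plane("top",[[271.4,176.6]],180).round(1), "top tip (raw)")
E
```

```text
rod tip@180 [[542.6, -30.6, 180.0], [543.7, -31.4, 180.0]]
bore@240 [[541.7 -37.7 240. ]]
[[37, 37, 42, 43, 29, 29, 72, 118, 132, 129, 129, 133, 131], [13, 11, 9, 13, 19, 11, 46, 103, 132, 131, 132, 128, 133], [25, 19, 26, 21, 26, 15, 38, 103, 130, 137, 129, 131, 127], [8, 6, 6, 8, 10, 10, 51, 112, 127, 130, 131, 131, 132]]
foot pred v [[261.5, 238.4], [260.1, 237.6]]
[[542.1 -29.9 180. ]] top tip (raw)
```

Measured by colour, the two cameras agree: rod at about (543,-31), bore at tool x ≈ -60. The depth-masked faces were what was biased. I'll correct by about 6 mm and lower gently.

Request:
send_rows(
  motion="-0.0015 0.0025 0 0 0 0;-0.003 0.0054 0.003 0 0 0;-0.003 0.0054 0.009 0 0 0;-0.003 0.0054 0.016 0 0 0;-0.003 0.0054 0.016 0 0 0;-0.003 0.0054 0.016 0 0 0",
)

```text
time_s: 5.52
tcp_pos: [487.9, -54.0, 208.1]
eef_rot: [0.0, -0.201, 0.98, -0.0]
wrist_force: [-0.0, 0.1, -2.3]
gripper_width: 0.507
grasp_force: 24.8
```

```bash
python3 - <<'E'
from h import *
go(487.8,-54.8,190,-66.9)
p,d=get_image("scene"); np.savez("scene4.npz",p=p,d=d); pt,_=get_image("top")
im=cv2.resize(p[170:245,225:305,::-1],(560,525),interpolation=cv2.INTER_CUBIC); cv2.imwrite("pics/b4.png",im)
E
```

```text
t 5.53 tcp [487.9 -54.  208.1] shift [ 0.0004 -0.0007  0.0181] rot [-0.01  0.    0.09] F [-0.   0.1 -2.3] M [-0.    0.03 -0.02] w 44.1 gf 24.8 xaxis [-0.919 -0.394 -0.   ] q6 -1.39
```

View pics/b4.png

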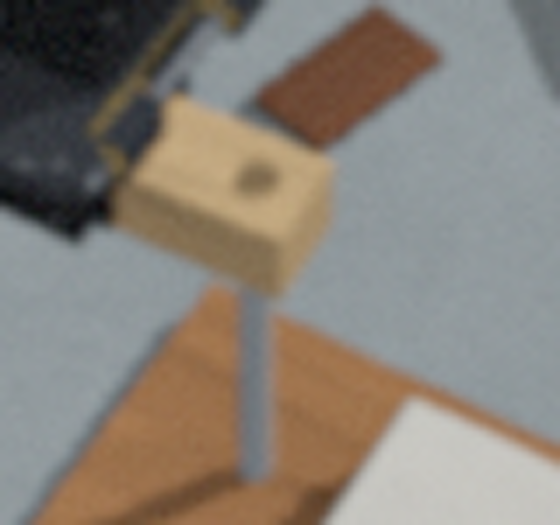

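The bore at (257,178) sits over the rod column at x≈255, so I'll descend in small steps.

Request:
send_rows(
  motion="0 0 0.002 0 0 0;0 0 0.004 0 0 0;0 0 0.006 0 0 0;0 0 0.008 0 0 0;0 0 0.01 0 0 0;0 0 0.01 0 0 0",
)

```text
time_s: 6.38
tcp_pos: [487.7, -54.0, 197.9]
eef_rot: [-0.0, -0.201, 0.98, -0.0]
wrist_force: [0.5, 0.1, -1.7]
gripper_width: 0.506
grasp_force: 24.8
```

Request:
send_rows(
  motion="0 0 0.001 0 0 0;0 0 0.002 0 0 0;0 0 0.003 0 0 0;0 0 0.004 0 0 0;0 0 0.005 0 0 0;0 0 0.006 0 0 0;0 0 0.006 0 0 0",
)

```text
time_s: 7.25
tcp_pos: [487.8, -54.0, 192.0]
eef_rot: [0.0, -0.201, 0.98, -0.0]
wrist_force: [0.2, -0.5, -1.3]
gripper_width: 0.504
grasp_force: 24.8
```

Request:
send_rows(
  motion="0 0 0.003 0 0 0;0 0 0.006 0 0 0;0.0015 0 0.008 0 0 0;0.003 0 0.008 0 0 0;0.004 0 0.008 0 0 0;0.004 0 0.008 0 0 0",
)

```text
time_s: 8.0
tcp_pos: [487.5, -54.6, 184.8]
eef_rot: [0.004, -0.201, 0.98, -0.0]
wrist_force: [8.6, 3.1, -5.4]
gripper_width: 0.508
grasp_force: 24.8
```

Request:
send_rows(
  motion="-0.002 0 0 0 0 0;-0.004 0 0 0 0 0;-0.006 0 0 0 0 0;-0.008 0 0 0 0 0;-0.008 0 0 0 0 0",
)

```text
time_s: 8.62
tcp_pos: [490.7, -52.5, 183.6]
eef_rot: [-0.001, -0.201, 0.98, 0.0]
wrist_force: [-1.3, -0.2, -2.7]
gripper_width: 0.51
grasp_force: 24.8
```

Threaded: the side forces bracket about 4 mm of play. I'll centre and lower.

Request:
send_rows(
  motion="0.002 0 0 0 0 0;0.002 0 0.01 0 0 0;0.002 0 0.025 0 0 0;0.002 0 0.04 0 0 0;0.002 0 0.055 0 0 0;0.002 0 0.07 0 0 0;0.002 0 0.085 0 0 0;0.002 0 0.1 0 0 0;0.002 0 0.11 0 0 0;0.002 0 0.11 0 0 0",
)

```text
time_s: 9.88
tcp_pos: [489.1, -53.3, 73.2]
eef_rot: [-0.001, -0.201, 0.98, -0.0]
wrist_force: [0.7, 0.2, -1.6]
gripper_width: 0.506
grasp_force: 24.8
```

Request:
send_rows(
  motion="0 0 0.006 0 0 0;0 0 0.012 0 0 0;0 0 0.018 0 0 0;0 0 0.022 0 0 0;0 0 0.025 0 0 0;0 0 0.027 0 0 0;0 0 0.027 0 0 0",
)

```text
time_s: 10.75
tcp_pos: [489.6, -53.2, 47.0]
eef_rot: [-0.0, -0.201, 0.98, -0.0]
wrist_force: [-0.9, 0.1, -1.7]
gripper_width: 0.503
grasp_force: 24.8
```

Request:
send_rows(
  motion="0 0 0.001 0 0 0;0 0 0.002 0 0 0;0 0 0.003 0 0 0;0 0 0.0035 0 0 0;0 0 0.0035 0 0 0",
)

```text
time_s: 11.38
tcp_pos: [489.7, -53.2, 44.1]
eef_rot: [0.0, -0.201, 0.98, -0.0]
wrist_force: [-2.5, 1.2, 5.0]
gripper_width: 0.508
grasp_force: 24.8
```

Request:
send_rows(
  motion="0 0 0 0 0 0;0 0 0 0 0 0;0 0 0 0 0 0;0 0 0 0 0 0;0 0 -0.002 0 0 0",
  grip=0.08,
)

```text
time_s: 12.0
tcp_pos: [489.5, -53.2, 45.4]
eef_rot: [-0.0, -0.201, 0.98, 0.0]
wrist_force: [0.2, -0.6, 0.5]
gripper_width: 0.902
grasp_force: 0.0
```

Request:
send_rows(
  motion="0 0 -0.02 0 0 0;0 0 -0.06 0 0 0;0 0 -0.12 0 0 0;0 0 -0.17 0 0 0;0 0 -0.21 0 0 0;0 0 -0.21 0 0 0",
)

```text
time_s: 12.75
tcp_pos: [491.3, -53.0, 259.4]
eef_rot: [0.004, -0.201, 0.98, -0.0]
wrist_force: [-0.6, 0.7, -0.7]
gripper_width: 0.921
grasp_force: 0.0
```

```bash
python3 - <<'E'
from h import *
# platen from colour, scene0+top0: corners of pale board
for n in("scene","top"):
    p=np.load(n+"0.npz")["p"]; hs=cv2.cvtColor(p,cv2.COLOR_RGB2HSV)
    m=((hs[...,0]>9)&(hs[...,0]<24)&(hs[...,1]>60)).astype(np.uint8)
    c0=proj(n,[[430,318,14]])[0]; v,u=np.mgrid[:384,:512]; m[np.hypot(u-c0[0],v-c0[1])>45]=0
    m=cv2.morphologyEx(m,cv2.MORPH_CLOSE,np.ones((3,3)))
    c=max(cv2.findContours(m,0,1)[0],key=cv2.contourArea); P=plane(n,cv2.convexHull(c)[:,0],14)[:,:2].astype(np.float32)
    print(n,"board",[np.round(x,1) for x in cv2.minAreaRect(P)])
    hb=((hs[...,0]>4)&(hs[...,0]<15)&(hs[...,1]>140)&(np.hypot(u-c0[0],v-c0[1])<30)).astype(np.uint8)
    c=max(cv2.findContours(hb,0,1)[0],key=cv2.contourArea); print(" rib px",[np.round(x,1) for x in cv2.minAreaRect(c)], plane(n,[cv2.minAreaRect(c)[0]],45).round(1))
    g=255-cv2.cvtColor(p,cv2.COLOR_RGB2GRAY).astype(float); b=np.array([425,318])+74*np.array([-.932,.363]); c1=proj(n,[[*b,16]])[0]
    for _ in range(5):
        w=np.clip(g-115,0,50)*(np.hypot(u-c1[0],v-c1[1])<3.6); c1=np.array([(u*w).sum(),(v*w).sum()])/w.sum()
    print(" bore",c1.round(1),plane(n,[c1],16).round(1)); y,x=c1[1].astype(int) if 0 else int(c1[1]),int(c1[0]); print(255-g[y-5:y+6,x-6:x+7].astype(int))
    pn,d=get_image(n); np.savez(n+"5.npz",p=pn,d=d)
E
```

```text
scene board [array([431.3, 319.1]), array([112.6, 205.5]), np.float64(69.5)]
 rib px [array([324., 169.]), array([0., 0.]), np.float64(0.0)] [[465.8 295.3  45. ]]
 bore [310.4 153.6] [[362.7 326.3  16. ]]
[[157 148 141 135 123 132 150 164 161 144 128 119 122]
 [141 133 125 121 113 120 139 159 163 158 145 142 144]
 [131 114 114 112 114 108 128 153 165 169 164 163 157]
 [130 117 112 112 111 108 118 140 159 161 159 158 147]
 [135 120 115 114 112 108 109 124 139 143 141 135 122]
 [149 126 117 112 112 110 108 113 118 123 116 114 105]
 [158 137 119 113 111 111 109 110 114 117 115 114 102]
 [162 150 128 115 115 112 113 111 117 127 134 128 112]
 [170 157 139 128 126 125 126 128 133 145 155 153 127]
 [169 165 152 146 148 149 148 147 152 157 164 158 134]
 [168 167 162 161 160 160 159 155 155 158 162 158 133]]
top board [array([425. , 324.4]), array([112.2, 200.3]), np.float64(69.4)]
 rib px [array([181.7, 211.5]), array([ 5. , 19.7]), np.float64(21.8)] [[431.2 327.   45. ]]
 bore [176.1 230.4] [[357.3 355.4  16. ]]
[[165 157 156 165 180 167 140 127 124 163 165 169 177]
 [160 154 157 175 178 178 182 180 167 140 125 122 172]
 [158 156 164 176 179 181 181 178 180 181 161 129 140]
 [156 156 174 182 180 175 164 169 179 180 179 180 180]
 [155 158 176 178 161 105  90  95 137 177 182 182 156]
 [155 165 178 179 124  89 100 105 106 180 182 178 114]
 [156 171 175 177 120  88 101 105 110 181 182 156 102]
 [164 176 176 175 147  99 101 111 146 177 178 114 111]
 [172 178 176 177 175 166 149 158 176 178 177  96 116]
 [164 165 180 179 178 178 177 176 175 175 151 101 118]
 [157 162 164 172 180 179 180 179 177 174 114 111 118]]
```

```bash
python3 - <<'E'
from h import *
go(430.7,320.7,120,69)
E
```

```text
t 12.85 tcp [489.1 -53.1 255.4] shift [-0.0933  0.3665  0.1356] rot [ 4.000e-02 -1.000e-02  4.416e+01] F [ 0.6  0.  -0. ] M [ 0.   -0.01  0.05] w 80.1 gf 0.0 xaxis [-0.919 -0.393 -0.   ] q6 -1.39
```

Request:
send_rows(
  motion="-0.01 0.04 0 0 0 5;-0.023 0.09 0 0 0 12;-0.036 0.14 0 0 0 20;-0.049 0.19 0.02 0 0 28;-0.062 0.245 0.05 0 0 36;-0.076 0.3 0.08 0 0 42;-0.087 0.34 0.11 0 0 44.2;-0.093 0.3665 0.1356 0 0 44.2;-0.093 0.3665 0.1356 0 0 44.2;-0.093 0.3665 0.1356 0 0 44.2",
)

```text
time_s: 14.1
tcp_pos: [430.6, 319.5, 119.4]
eef_rot: [-0.0, 0.182, 0.983, -0.001]
wrist_force: [0.5, 1.4, -0.2]
gripper_width: 0.922
grasp_force: 0.0
```

```bash
python3 - <<'E'
from h import *
M=go(430.7,320.7,34,69); t=sensors.get_state()["tcp_pos"]; out=[]
for n in("scene","top"):
    p,d=get_image(n); np.savez(n+"6.npz",p=p,d=d)
    c=proj(n,[[425,322,50]])[0].astype(int); x0,y0=c[0]-45,c[1]-55
    im=cv2.resize(p[y0:y0+90,x0:x0+90,::-1],(396,396),interpolation=cv2.INTER_CUBIC)
    for P,k in(([430.7,320.7,59],(0,0,255)),(np.r_[t[:2],59],(255,0,255)),([353,351,16],(0,255,0))):
        cv2.circle(im,tuple(((proj(n,[P])[0]-[x0,y0]+.5)*4.4).astype(int)),2,k,-1)
    out.append(im)
# block check on base, scene5
cv2.imwrite("pics/p6.png",np.hstack(out))
E
```

```text
t 14.1 tcp [430.6 319.5 119.4] shift [0.0003 0.0013 0.0854] rot [-0.11 -0.02 -0.02] F [ 0.5  1.4 -0.2] M [-0.05 -0.01  0.03] w 80.2 gf 0.0 xaxis [-0.933  0.359  0.   ] q6 -2.88
```

View pics/p6.png

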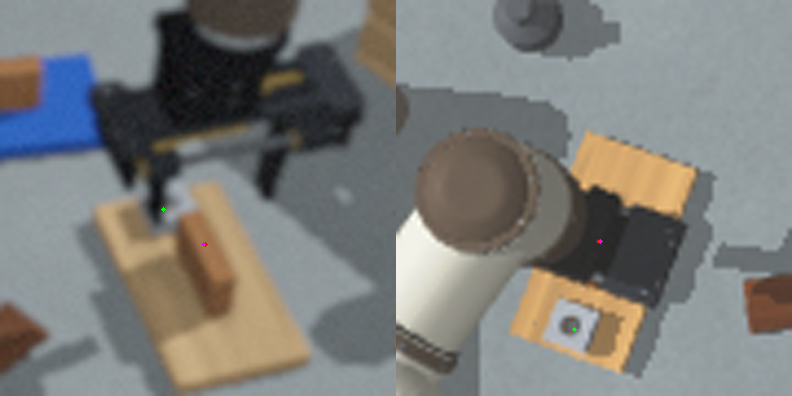

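The scene half shows the target dot (204,243) on the middle of the rib. I'll descend and grip.

Request:
send_rows(
  motion="0 0.001 0.025 0 0 0;0 0.001 0.05 0 0 0;0 0.001 0.07 0 0 0;0 0.001 0.08 0 0 0;0 0.001 0.0855 0 0 0;0 0.001 0.0855 0 0 0",
)

```text
time_s: 14.95
tcp_pos: [431.5, 321.3, 34.9]
eef_rot: [0.0, 0.182, 0.983, 0.0]
wrist_force: [0.0, 1.3, 1.1]
gripper_width: 0.92
grasp_force: 0.0
```

Request:
send_rows(
  motion="0 0 0 0 0 0;0 0 0 0 0 0;0 0 0 0 0 0;0 0 0 0 0 0;0 0 0 0 0 0;0 0 0 0 0 0;0 0 0 0 0 0",
  grip=0.01,
  grip_force=35,
)

```text
time_s: 15.82
tcp_pos: [431.4, 321.7, 34.5]
eef_rot: [0.0, 0.182, 0.983, 0.0]
wrist_force: [0.5, 1.1, -1.5]
gripper_width: 0.252
grasp_force: 35.0
```

Request:
send_rows(
  motion="0 0 -0.01 0 0 0;0 0 -0.03 0 0 0;0 0 -0.07 0 0 0;0 0 -0.11 0 0 0;0 0 -0.15 0 0 0;0 0 -0.18 0 0 0;0 0 -0.2 0 0 0;0 0 -0.2 0 0 0",
)

```text
time_s: 16.82
tcp_pos: [431.3, 321.4, 235.9]
eef_rot: [0.001, 0.182, 0.983, 0.001]
wrist_force: [-0.6, -0.1, -3.6]
gripper_width: 0.247
grasp_force: 35.0
```

```bash
python3 - <<'E'
from h import *
# target: rod (544.3,-30), bore 79 ahead along tool +x, tool yaw as for the press (x axis -(cos23.1,sin23.1))
M=go(544.3+79*.92,-30+79*.392,235,-66.9)
for n in("scene","top"):
    p,d=get_image(n); np.savez(n+"7.npz",p=p,d=d)
    # block check from image 5: rod/bore
E
```

```text
t 16.82 tcp [431.3 321.4 235.9] shift [-0.2883 -0.2325  0.0004] rot [  0.15   0.1  -44.13] F [-0.6 -0.1 -3.6] M [-0.02 -0.01 -0.05] w 21.5 gf 35.0 xaxis [-0.933  0.359 -0.001] q6 -2.88
```

Request:
send_rows(
  motion="-0.02 -0.016 -0.005 0 0 -3;-0.055 -0.045 -0.005 0 0 -9;-0.1 -0.08 -0.005 0 0 -16;-0.145 -0.117 -0.005 0 0 -23;-0.19 -0.153 -0.005 0 0 -30;-0.23 -0.186 -0.005 0 0 -36;-0.262 -0.21 -0.005 0 0 -41;-0.28 -0.226 -0.005 0 0 -44.1;-0.2883 -0.2325 -0.005 0 0 -44.1;-0.2883 -0.2325 -0.005 0 0 -44.1",
)

```text
time_s: 18.18
tcp_pos: [616.5, 0.7, 238.1]
eef_rot: [-0.001, -0.199, 0.98, 0.0]
wrist_force: [-1.2, 1.0, -4.1]
gripper_width: 0.247
grasp_force: 35.0
```

```bash
cat > m.py <<'E'
from h import *
import sys
M=go(544.3+79*.92,-30+79*.392,235,-66.9); t=sensors.get_state()["tcp_pos"]; out=[]
zr=t[2]-34+16
p,d=get_image("scene"); n="scene"
b=t+M@[79,0,34-16]; c=proj(n,[b])[0]; print("bore pred",c.round(1),b.round(1))
x0,y0=int(c[0])-40,int(c[1])-25
im=cv2.resize(p[y0:y0+80,x0:x0+100,::-1],(700,560),interpolation=cv2.INTER_CUBIC)
for P,k in((b,(0,0,255)),([544.3,-30,180],(0,255,0)),([544.3,-30,60],(255,0,255))):
    cv2.circle(im,tuple(((proj(n,[P])[0]-[x0,y0]+.5)*7).astype(int)),2,k,-1)
cv2.imwrite("pics/"+sys.argv[1],im)
g=cv2.cvtColor(p,cv2.COLOR_RGB2GRAY); u,v=c.round().astype(int); print(u,v); print(g[v-7:v+8,u-9:u+10])
E
python3 m.py p8.png
```

```text
t 18.18 tcp [616.5   0.7 238.1] shift [-0.0006  0.      0.0031] rot [ 0.05 -0.13 -0.11] F [-1.2  1.  -4.1] M [ 0.07 -0.03 -0.01] w 21.5 gf 35.0 xaxis [-0.921 -0.391  0.002] q6 -1.43
bore pred [261.5 196.2] [543.7 -30.2 220.3]
261 196
[[146 148 151 157 165 168 170 169 167 165 160 149 142 150 153 149 132  94
   51]
 [149 149 151 161 165 166 165 158 156 148 140 130 127 132 135 122  96  63
   37]
 [149 146 146 153 156 151 140 137 135 130 123 120 120 126 114  92  62  45
   36]
 [145 138 135 135 135 125 120 117 119 117 117 117 121 121 109  80  55  39
   36]
 [142 132 125 121 121 115 113 112 112 106 100  98 103 106 100  77  51  44
   41]
 [134 125 122 116 116 111 113 113 111  92  75  69  69  80  72  59  45  40
   37]
 [128 122 121 122 119 118 118 111  94  72  53  43  49  45  46  45  40  42
   43]
 [120 118 118 121 123 123 117 102  78  55  46  39  35  40  40  40  38  37
   39]
 [114 114 117 119 118 120 107  81  59  44  43  45  38  43  40  40  43  39
   36]
 [113 114 114 113 118 109  93  66  45  46  56  55  44  40  45  36  41  42
   43]
 [114 116 113 112 110  99  72  53  40  50  59  61  47  38  41  43  46  40
   38]
 [117 117 115 114 106  88  60  40  41  40  55  50  43  46  40  42  38  41
   38]
 [117 118 116 113 111  84  59  42  39  40  46  46  48  47  43  40  41  37
   47]
 [120 117 118 116 102  77  46  39  42  40  41  50  57  53  47  40  38  40
   34]
 [118 115 115 115 101  71  41  37  35  44  33  47  62  58  50  44  40  41
   41]]
```

View pics/p8.png

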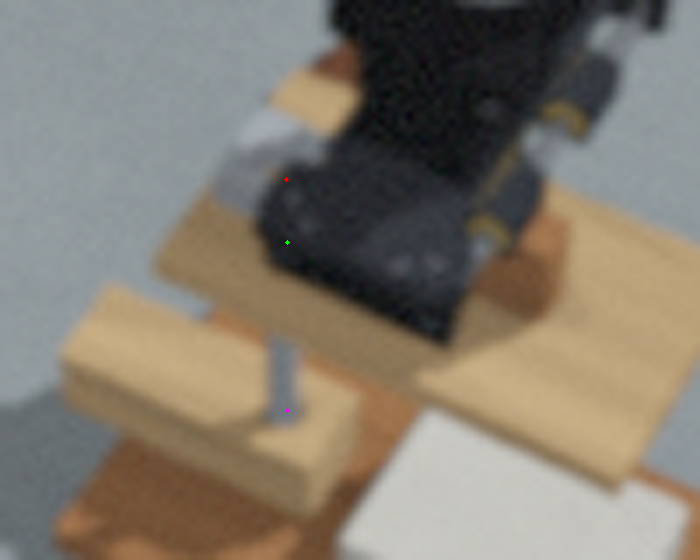

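The block sits on the rod correctly. The bush shows at (270,150) with its bore hidden behind the gripper. I'll check the grip offset along x from the board corners at (155,265) and (618,490).

```bash
python3 - <<'E'
from h import *
s=sensors.get_state(); q=s["eef_rot"]; M=R.from_quat(q[[1,2,3,0]]).as_matrix(); t=s["tcp_pos"]
x0,y0=261-40,196-25
for nm,P in dict(nearR_top=[-95,-55,20],nearR_bot=[-95,-55,34],left_top=[105,-55,20],left_bot=[105,-55,34],farL_top=[105,55,20],farR_top=[-95,55,20],bushLtop=[99,-20,18],bushfar=[99,20,18],bushR=[59,20,18]).items():
    c=proj("scene",[t+M@P])[0]; print(nm,((c-[x0,y0]+.5)*7).round(0))
# lines: near edge from the 8-scene? per-mm derivative along tool x
print((proj("scene",[t+M@[1,0,20]])-proj("scene",[t+M@[0,0,20]]))*7)
print((proj("scene",[t+M@[0,1,20]])-proj("scene",[t+M@[0,0,20]]))*7)
p,_=get_image("top"); n="top"
hs=cv2.cvtColor(p,cv2.COLOR_RGB2HSV)
m=((hs[...,0]>11)&(hs[...,0]<24)&(hs[...,1]>75)&(hs[...,2]>140)).astype(np.uint8); c0=proj(n,[t+M@[0,0,20]])[0]; v,u=np.mgrid[:384,:512]; m[np.hypot(u-c0[0],v-c0[1])>40]=0
pts=np.argwhere(m)[:,::-1]; P=plane(n,cv2.convexHull(pts.astype(np.int32))[:,0],t[2]-20); L=(P-t)@M; print("top hull tool xy",L[:,:2].round(0).tolist())
E
```

```text
nearR_top [627. 476.]
nearR_bot [623. 496.]
left_top [157. 252.]
left_bot [158. 274.]
farL_top [301.  63.]
farR_top [754. 265.]
bushLtop [217. 193.]
bushfar [270. 124.]
bushR [358. 164.]
[[-2.30967751 -1.06215469]]
[[ 1.23135525 -1.81430861]]
top hull tool xy [[134.0, -47.0], [136.0, -42.0], [145.0, 1.0], [143.0, 23.0], [139.0, 41.0], [123.0, 77.0], [115.0, 85.0], [110.0, 87.0], [31.0, 87.0], [-43.0, 54.0], [-44.0, 50.0], [-40.0, 40.0], [26.0, -53.0], [34.0, -53.0], [86.0, -53.0], [125.0, -51.0]]
```

Request:
send_rows(
  motion="-0.0015 0 0.005 0 0 0;-0.0015 0 0.012 0 0 0;-0.0015 0 0.018 0 0 0;-0.0015 0 0.021 0 0 0;-0.0015 0 0.023 0 0 0;-0.0015 0 0.025 0 0 0;-0.0015 0 0.027 0 0 0;-0.0015 0 0.027 0 0 0",
)

```text
time_s: 19.27
tcp_pos: [618.2, 1.4, 212.3]
eef_rot: [-0.0, -0.2, 0.98, 0.0]
wrist_force: [0.2, 0.6, -3.1]
gripper_width: 0.249
grasp_force: 35.0
```

Request:
send_rows(
  motion="0 0 0.001 0 0 0;0 0 0.002 0 0 0;0 0 0.003 0 0 0;0 0 0.004 0 0 0;0 0 0.004 0 0 0",
)

```text
time_s: 19.9
tcp_pos: [618.2, 1.4, 208.3]
eef_rot: [-0.0, -0.2, 0.98, 0.0]
wrist_force: [-0.2, -0.4, -2.8]
gripper_width: 0.251
grasp_force: 35.0
```

Request:
send_rows(
  motion="0 0 0.001 0 0 0;0 0 0.002 0 0 0;0 0 0.003 0 0 0;0 0 0.003 0 0 0",
)

```text
time_s: 20.4
tcp_pos: [618.2, 1.5, 205.3]
eef_rot: [-0.0, -0.2, 0.98, 0.0]
wrist_force: [0.3, 0.1, -2.2]
gripper_width: 0.25
grasp_force: 35.0
```

Request:
send_rows(
  motion="0 0 0.001 0 0 0;0 0 0.003 0 0 0;0 0 0.005 0 0 0;0 0 0.006 0 0 0;0 0 0.006 0 0 0",
)

```text
time_s: 21.02
tcp_pos: [618.2, 1.4, 199.3]
eef_rot: [-0.0, -0.2, 0.98, -0.0]
wrist_force: [-0.4, 0.3, -3.7]
gripper_width: 0.253
grasp_force: 35.0
```

Nothing touched. I'll probe sideways to confirm it is threaded, and centre it.

Request:
send_rows(
  motion="0.001 0 0 0 0 0;0.002 0 0 0 0 0;0.003 0 0 0 0 0;0.004 0 0 0 0 0;0.004 0 0 0 0 0",
)

```text
time_s: 21.65
tcp_pos: [614.7, -0.1, 199.6]
eef_rot: [0.0, -0.2, 0.98, 0.0]
wrist_force: [-0.4, 0.7, -3.0]
gripper_width: 0.249
grasp_force: 35.0
```

Request:
send_rows(
  motion="-0.002 0 0 0 0 0;-0.004 0 0 0 0 0;-0.006 0 0 0 0 0;-0.008 0 0 0 0 0;-0.008 0 0 0 0 0",
)

```text
time_s: 22.28
tcp_pos: [619.0, 1.7, 198.3]
eef_rot: [-0.005, -0.2, 0.98, -0.0]
wrist_force: [-6.1, -2.8, -2.2]
gripper_width: 0.248
grasp_force: 35.0
```

Request:
send_rows(
  motion="0.0025 0 0 0 0 0;0.0052 0 0 0 0 0;0.0052 0.0015 0 0 0 0;0.0052 0.003 0 0 0 0;0.0052 0.004 0 0 0 0;0.0052 0.004 0 0 0 0",
)

```text
time_s: 23.02
tcp_pos: [616.4, 3.9, 199.9]
eef_rot: [0.001, -0.201, 0.98, -0.001]
wrist_force: [1.3, -4.8, -3.0]
gripper_width: 0.248
grasp_force: 35.1
```

Request:
send_rows(
  motion="0 -0.002 0 0 0 0;0 -0.004 0 0 0 0;0 -0.006 0 0 0 0;0 -0.008 0 0 0 0;0 -0.008 0 0 0 0",
)

```text
time_s: 23.65
tcp_pos: [618.2, -1.4, 199.1]
eef_rot: [-0.0, -0.199, 0.98, 0.001]
wrist_force: [-2.0, 4.8, -3.0]
gripper_width: 0.245
grasp_force: 35.1
```

Symmetric, so it is centred in y. Lowering.

Request:
send_rows(
  motion="0 0.002 0 0 0 0;0 0.004 0.008 0 0 0;0 0.004 0.02 0 0 0;0 0.004 0.035 0 0 0;0 0.004 0.05 0 0 0;0 0.004 0.065 0 0 0;0 0.004 0.08 0 0 0;0 0.004 0.09 0 0 0;0 0.004 0.096 0 0 0;0 0.004 0.096 0 0 0",
)

```text
time_s: 24.9
tcp_pos: [617.1, 0.9, 103.1]
eef_rot: [-0.0, -0.2, 0.98, -0.0]
wrist_force: [-0.3, 0.0, -3.1]
gripper_width: 0.251
grasp_force: 35.0
```

Request:
send_rows(
  motion="0 0 0.002 0 0 0;0 0 0.004 0 0 0;0 0 0.006 0 0 0;0 0 0.007 0 0 0;0 0 0.008 0 0 0;0 0 0.008 0 0 0",
)

```text
time_s: 25.65
tcp_pos: [617.1, 0.9, 95.4]
eef_rot: [-0.0, -0.2, 0.98, -0.0]
wrist_force: [-0.2, -0.2, -2.5]
gripper_width: 0.249
grasp_force: 35.0
```

Request:
send_rows(
  motion="0 0 0.0005 0 0 0;0 0 0.001 0 0 0;0 0 0.0015 0 0 0;0 0 0.0015 0 0 0",
)

```text
time_s: 26.15
tcp_pos: [617.3, 1.0, 94.6]
eef_rot: [0.0, -0.2, 0.98, -0.0]
wrist_force: [-1.8, 0.9, 1.2]
gripper_width: 0.252
grasp_force: 35.0
```

Request:
send_rows(
  motion="0 0 0 0 0 0;0 0 0 0 0 0;0 0 0 0 0 0;0 0 0 0 0 0;0 0 0 0 0 0",
  grip=0.06,
)

```text
time_s: 26.78
tcp_pos: [617.2, 1.0, 93.9]
eef_rot: [0.0, -0.2, 0.98, -0.0]
wrist_force: [-0.6, 0.0, 0.3]
gripper_width: 0.67
grasp_force: 0.0
```

Request:
send_rows(
  motion="0 0 -0.015 0 0 0;0 0 -0.05 0 0 0;0 0 -0.1 0 0 0;0 0 -0.15 0 0 0;-0.05 0 -0.17 0 0 0;-0.1 0.03 -0.17 0 0 0;-0.14 0.06 -0.17 0 0 0;-0.14 0.12 -0.17 0 0 0;-0.14 0.15 -0.17 0 0 0;-0.14 0.15 -0.17 0 0 0",
)

```text
time_s: 28.02
tcp_pos: [686.4, 196.3, 265.2]
eef_rot: [0.001, -0.202, 0.979, 0.0]
wrist_force: [-0.5, -0.9, 0.6]
gripper_width: 0.688
grasp_force: 0.0
```

```bash
python3 - <<'E'
from h import *
out=[]
for n in("scene","top"):
    p,d=get_image(n)
    c=proj(n,[[600,-5,60]])[0].astype(int); x0,y0=c[0]-45,c[1]-45
    im=cv2.resize(p[y0:y0+90,x0:x0+90,::-1],(396,396),interpolation=cv2.INTER_CUBIC); out.append(im)
    C=cloud(n,d); hs=cv2.cvtColor(p,cv2.COLOR_RGB2HSV)
    m=(hs[...,0]>11)&(hs[...,0]<24)&(hs[...,1]>75)&(C[...,2]>62)&(C[...,2]<90)&(np.hypot(C[...,0]-610,C[...,1])<130)
    A=C[m]; q=np.linalg.lstsq(np.c_[A[:,:2],np.ones(len(A))],A[:,2],rcond=None)[0]; print(n,m.sum(),"slopes",q[:2].round(3),"z med",np.median(A[:,2]).round(1))
    P=plane(n,cv2.convexHull(np.argwhere(m)[:,::-1].astype(np.int32))[:,0],74)[:,:2].astype(np.float32); print([np.round(x,1) for x in cv2.minAreaRect(P)])
cv2.imwrite("pics/f9.png",np.hstack(out)); print(sensors.get_state()["tcp_pos"])
E
```

```text
scene 1642 slopes [0.004 0.009] z med 73.6
[array([603.5, -12.3]), array([225.6, 113.7]), np.float64(23.2)]
top 1156 slopes [0.006 0.003] z med 73.7
[array([595.7,  -7.2]), array([228.7, 110.6]), np.float64(23.1)]
[687.1991188  193.85650386 264.96551891]
```

View pics/f9.png

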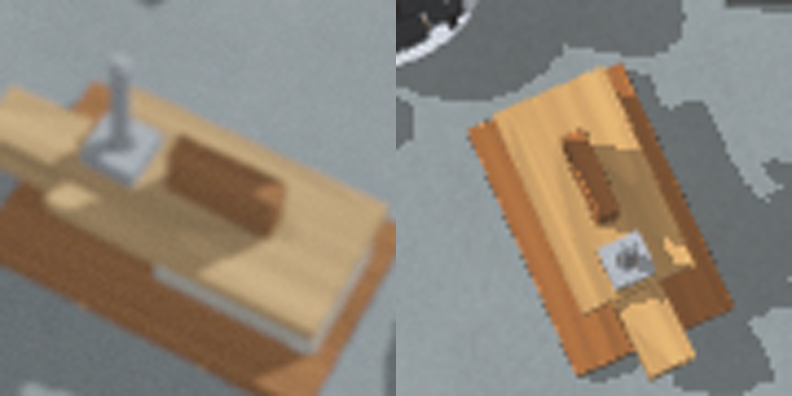

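The picture shows the block and platen both on the rod. The platen is level at z≈74 and lined up with the base at 23.1°. The gripper is clear, so I'll hand in.

```bash
python3 -c "
from plant import job
print(job.job_done())"
```

```text
the job is handed in; nothing more can be done
None
```

I lowered the 40 mm block and then the platen over the guide rod, without a drop. The last pictures show the platen level on block and mould and in line with the mould. I handed the job in at about 28 s, and no verdict came back.

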